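# Return a stamp through the spring flap

## Robot

A 6-joint arm with a two-finger parallel gripper is mounted at the origin on the work surface; the furniture and walls round the work are solid. World frame = base frame: x ahead of the robot, y to its left, z up, the work surface at z = 0. Lengths are in mm, angles in rad, forces in N, time in s.
With the tool pointing down it reaches from about 325 to 775 mm from the base axis. Payload 5.5 kg.
Tool frame: the origin (TCP) lies between the finger pads; the fingertips stand 8 mm ahead of it and the grasp point (between the pads) lies 11 mm behind it; z points along the fingers, y is the line along which they close (so a half turn about z gives the same grasp; the last joint's range is limited). The gripper opens to 88 mm and grips with 3 to 60 N. Pads are 20 mm wide; open, the fingers measure 115 mm over their backs; the gripper's body (75 mm by 178 mm) begins 61 mm behind the grasp point.
Start: joints at [-1.285, 0.091, 1.231, -0, 1.82, -0.057], TCP at [201.675, -565.105, 230.631] pointing down, gripper open.
Joint ranges: [-2.87, 2.87], [-0.86, 2.18], [0.17, 2.46], [-1.51, 4.65], [0.06, 2.69], [-2.65, 2.65]. Speed limits (rad/s): [2.57, 2.57, 3.01, 3.14, 3.14, 3.14].

## Interface

Orientations are given as a unit quaternion [x, y, z, w].
In Python, from rig import manip, imaging gives the robot as it stands.
- The arm moves only by the tool drive_tool, never from a script. Its argument "plan" is a list of rows, each an object with "delta_pos": the shift along the tool's x, y, z each as a share of 0.15 m, from -1 to 1, a list of three; "turn": the turn, a rotation vector about the tool's x, y, z each as a share of 45 degrees, from -1 to 1, a list of three. In form: [{"delta_pos": [x, y, z], "turn": [rx, ry, rz]}, ...]. A call has 1 to 20 rows; each row is the pose to reach, as a shift and turn from the pose commanded when the call began, along the tool's axes at that moment; what a row does not reach only later rows make up. A row lasts 1/10 s, in which the tool goes at most 50 mm and 8.59 degrees, less where a joint would pass 70% of its speed; a pose out of reach is approached as far as the arm can. A call with a number of a shift or a turn outside -1 to 1 is refused whole. A call with a gripper value outside its range is refused whole. "gripper" is the opening, from 0 (shut) to 1 (fully open), set as the call begins (left out, the last holds). The fingers move at their own pace and stop on an object; "force" is the grip in N (left out, the last holds). Time passes only in rows, so rows that repeat a pose let the fingers close. It gives the time, the measured TCP pose, the force, the opening and the grip force at its end, in the units of the state.
- manip.get_state(): the state, without advancing time (a new reading comes with each control period).
- imaging.snapshot(name): name is "scene" or "side" or "wrist"; returns the picture (480x640x3 uint8, blue, green, red); there is no depth.
- imaging.camera_info(name): a dict with "vertical_fov" (degrees; the focal length in pixels is half the picture's height over the tangent of half this angle, whatever the lens; pixels are square), "cx", "cy" (the principal point, pixels), "position" and "attitude" of the camera in the world. Camera axes: x right, y up, looking along -z (the intrinsics and any distortion apply to the point x, -y, -z); pixel columns grow to the right and rows downward; lengths in mm; the calibration is good to about 2 mm. The wrist camera is an equidistant fisheye: a pixel r from the principal point sees the ray r / f radians off the axis. A picture is of the moment at which its call begins: read the wrist's pose just before it. camera_info takes no time and is no camera call; for the wrist camera it gives the pose at the moment of the call.
- manip.job_done(): hands the job in; it is judged then, once.
The state is a dict: "time": time; "qpos": joint angles; "joint_velocities": joint speeds; "joint_efforts": joint torques, N m; "ee_pos": TCP position; "tool_rot": TCP orientation; "ft_force": force on the tool from outside, world axes, zero at the start; "ft_torque": the same for the moment, N m; "grip_width": finger opening in mm; "finger_force": force on a finger pad.
Only numpy, scipy, OpenCV 4.12 (cv2) and the standard library are available. Lean on these libraries where they do the work, as an engineer would, in place of code of your own. Each camera call takes 0.05 s, during which the arm holds its last target. There are 200 camera calls.

## Task

Drop the printing stamp that waits in the channel of the loading shelf into the returns bin: push the bin's spring flap open with one fingertip and, while that finger keeps it open, push the stamp along the channel and over the edge into the bin with the other fingertip. Do not pinch or lift the stamp, do not let the stamp and the flap press on each other, and leave the loose things round the bin where they are. At the end the stamp lies down in the bin and the flap has swung fully shut.

Things in the scene. Friction and masses are not known exactly. Their poses are not given: they have to be found in the camera images.
- bin: Fixed plywood returns bin with a loading shelf on the robot's side, 288 (x) x 156 (y) x 105 mm. Origin: on the table under the middle of the flap's closed plane; x points inward, away from the robot, y left, z up. Shelf: x -128 to 0, deck at z = 60 mm, nothing above it. No lintel over the flap: fingers pointing down can pass from shelf to bin.
- channel_end (a point): Point on the deck's edge (bin x = 0, y = -36, z = 60 mm) where the channel's centre line ends. The channel runs along bin x between two metal curbs 10 mm high (bin x -124 to -9), clear width 62 mm; the deck goes on left of it to bin y = +78 mm.
- bin_floor (a point): Centre of the bin's inner floor (bin x = 76, y = 0, z = 6 mm). The bin is open on top; inside bin x 0 to 152, y -70 to 70 mm; walls 8 mm thick up to z = 105 mm, but none above the deck on the shelf's side: there is only the flap.
- flap (a joint): The flap's hinge angle, rad: 0 shut (across the end of the shelf), grows as it swings inward to the stop at 1.5. A spring closes it from any angle (about 0.10 N m when shut, 0.17 at the stop). Upright hinge axis at bin x = 0, y = +66 mm, the left end.
- flap_push (a point): Middle of the dark push plate (30 x 30 mm) on the robot's side of the flap, 27 mm from the hinge axis; moves with the flap: an aluminium plate 4 mm thick, 4 to 130 mm from the hinge (bin y +62 to -64 shut), z 63 to 103 mm. Pushed here, its free end swings far ahead of the finger; a finger over 125 mm from the hinge lets it slip past and shut.
- stamp: The stamp in the channel of the loading shelf: a square wooden block 55 (x) x 56 (y) x 27 mm with a raised pattern on its top; 0.09 kg. Origin: centre of its underside; at the start its x points along the channel to the flap, within 0.04 rad. With its middle past the shelf's edge it tips into the bin by itself.
- tub: White open tub, 66 mm across, 50 mm high, loose on the table to the right of the loading shelf; a bystander. Origin: centre of its underside.
- spare_stamp: Another stamp, 55 x 65 x 27 mm, loose on the table to the left of the loading shelf; a bystander. Origin: centre of its underside.
- pen: Marker pen, 17 x 135 x 16 mm (length along its y), loose on the table along the right side of the bin; a bystander. Origin: under its middle.
Mind the look-alikes: they are no part of the job. What is shaped like the stamp but green or orange is not meant.

How it is judged:
By the outcome, as a careful person would: the job done as asked, in the order asked, and still so for the second after the job is handed in, with the robot touching nothing.
It also fails if it takes over 35 s, if anything falls off the work surface, if the arm or the gripper's body presses on something with over 40 N, if the wrist force passes 120 N, or if a joint passes its speed limit or range.

## Working session

There is one attempt and no reset: what is moved stays moved. The work goes in short steps, Python scripts to look and compute and a tool call to move; the robot and the scene stay as the last step left them, time stands still between calls to the robot, and variables do not carry over. Pictures are saved under pics/ and viewed, at most 10 in all, crops included, and the job is handed in when it is done.

Besides the shell and the picture viewer there is one more tool, called after "Emit:" by a JSON object that holds its "name" and its "arguments", one argument or row to a line. drive_tool: Moves the arm, as the interface text tells. Its arguments: {"type":"object","properties":{"plan":{"type":"array","items":{"type":"object","properties":{"delta_pos":{"type":"array","items":{"type":"number"}},"turn":{"type":"array","items":{"type":"number"}}}}},"gripper":{"type":"number"},"force":{"type":"number"}},"required":["plan"]}

```bash
mkdir -p pics; ls; python3 - <<'E'
from rig import manip, imaging
import cv2
for n in ("scene","side"):
    c=imaging.camera_info(n); print(n,c)
    cv2.imwrite(f"pics/{n}0.png",imaging.snapshot(n))
s=manip.get_state(); print(s)
E
```

```text
pics
scene {'vertical_fov': 43.319218518510645, 'cx': 318.00710100695306, 'cy': 233.97373284386256, 'position': array([-282.08172914,  402.93041262,  736.97659161]), 'attitude': array([-0.22795538,  0.38023724,  0.77944321, -0.44263334])}
side {'vertical_fov': 53.88382373972255, 'cx': 320.76097119883286, 'cy': 242.14469668826484, 'position': array([ 355.33624123, -762.60240326,  448.0764721 ]), 'attitude': array([ 0.53314923, -0.04373912, -0.08119988,  0.84097882])}
{'time': 0.1, 'qpos': array([-1.28469102e+00,  9.17811751e-02,  1.23173145e+00, -5.58993592e-06,
        1.81981314e+00, -5.66862054e-02]), 'joint_velocities': array([-0.00031862, -0.00030138, -0.00215011, -0.00082334, -0.00208136,
       -0.00255225]), 'joint_efforts': array([ 3.51262774e-03, -4.47858059e+01, -4.07569134e+01,  7.01508089e-02,
        2.84647144e-02, -1.03353041e-04]), 'ee_pos': array([ 201.60469926, -564.8519159 ,  229.64058698]), 'tool_rot': array([ 9.85347417e-01,  1.70557080e-01, -1.01876009e-04, -8.60551483e-04]), 'ft_force': array([ 0.0624442 , -0.40502164,  0.22797584]), 'ft_torque': array([-0.00576991, -0.06364417, -0.08046318]), 'finger_force': 0.0, 'grip_width': 87.84949630725595}
```

View pics/scene0.png

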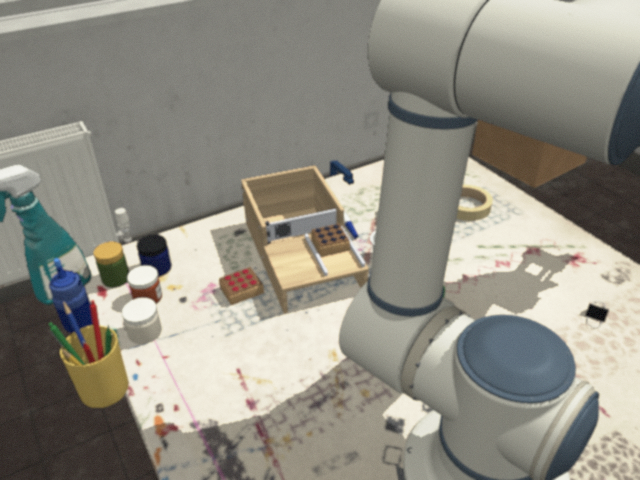

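View pics/side0.png

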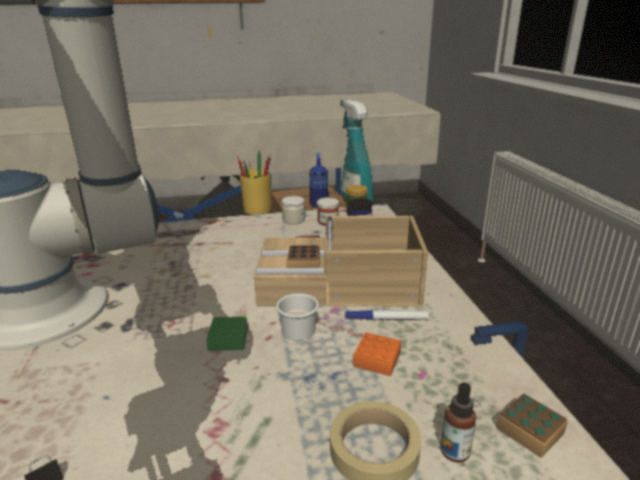

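The scene view shows the bin at about (245–365, 170–305) with the shelf toward the robot, the stamp at (330,238) and the push plate at (283,229). The side view shows the deck at (258–326, 240–280) and the stamp at (304,255). I'll enlarge both.

```bash
python3 - <<'E'
import cv2
a=cv2.imread("pics/scene0.png")[155:315,215:375]; b=cv2.imread("pics/side0.png")[200:320,245:440]
cv2.imwrite("pics/c1.png",cv2.resize(a,None,fx=3.75,fy=3.75,interpolation=cv2.INTER_CUBIC))
cv2.imwrite("pics/c2.png",cv2.resize(b,None,fx=4,fy=4,interpolation=cv2.INTER_CUBIC))
E
```

```text
(no output)
```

View pics/c1.png

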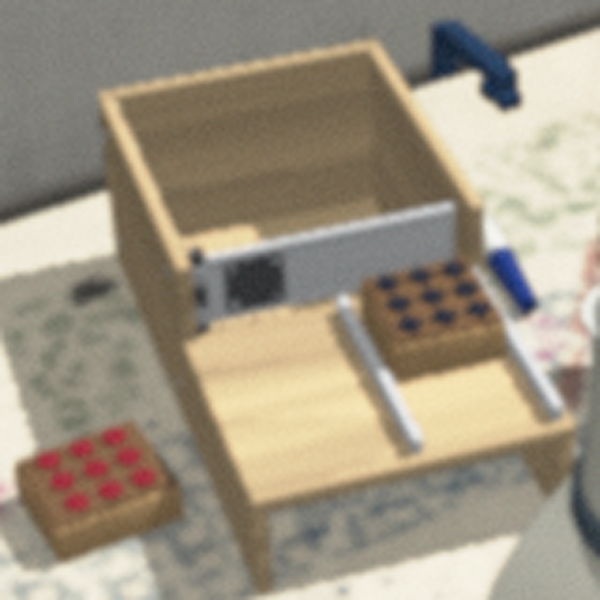

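View pics/c2.png

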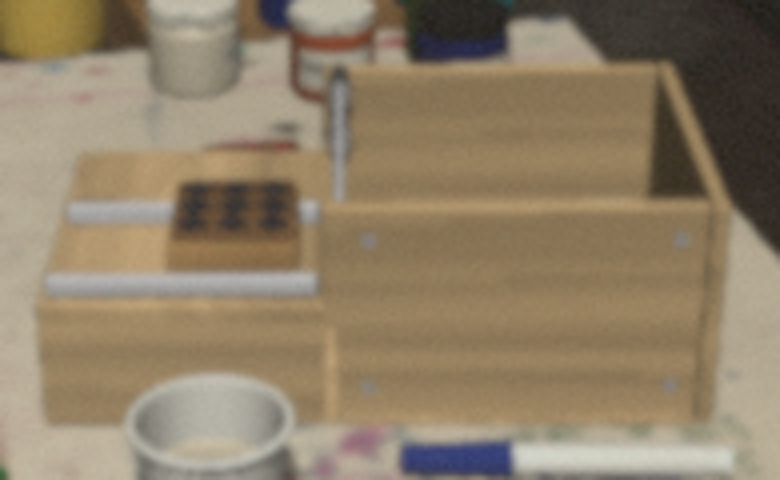

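c1: deck front corners at (255,505)/(577,430), bin back corners at (100,95)/(378,42), and stamp top corners at (362,282), (462,262), (502,320), (395,348). c2: deck front corners at (40,303)/(80,152), back corners at (727,210)/(668,65), and stamp top at (180,183), (296,181), (298,243), (170,243). Next I cast these onto planes.

```bash
cat > h.py <<'E'
import numpy as np
from scipy.spatial.transform import Rotation as R
from scipy.optimize import least_squares
from rig import imaging
def plane(name,px,z):
    c=imaging.camera_info(name); f=240/np.tan(np.radians(c["vertical_fov"]/2))
    px=np.atleast_2d(px).astype(float)
    d=np.c_[(px[:,0]-c["cx"])/f,-(px[:,1]-c["cy"])/f,-np.ones(len(px))]
    d=R.from_quat(c["attitude"]).apply(d); p=np.array(c["position"])
    return p+d*((z-p[2])/d[:,2])[:,None]
E
python3 - <<'E'
from h import *
S=lambda p:np.array(p)/3.75+(215,155)
D=lambda p:np.array(p)/4+(245,200)
obs=[("scene",S,(255,505),(-128,78,60)),("scene",S,(577,430),(-128,-78,60)),("scene",S,(100,95),(160,78,105)),("scene",S,(378,42),(160,-78,105)),
("scene",S,(455,206),(0,-64,103)),("scene",S,(205,258),(0,62,103)),
("side",D,(40,303),(-128,-78,60)),("side",D,(80,152),(-128,78,60)),("side",D,(727,210),(160,-78,105)),("side",D,(668,65),(160,78,105)),("side",D,(46,422),(-128,-78,0)),("side",D,(712,418),(160,-78,0))]
W=np.array([plane(n,f(p),b[2])[0,:2] for n,f,p,b in obs]); B=np.array([o[3][:2] for o in obs])
T=lambda q,b:q[:2]+np.asarray(b)@np.array([[np.cos(q[2]),np.sin(q[2])],[-np.sin(q[2]),np.cos(q[2])]])
r=least_squares(lambda q:(T(q,B)-W).ravel(),[500,0,0],loss="soft_l1",f_scale=4)
print("bin",r.x); print((W-T(r.x,B)).round(1).tolist())
q=r.x; c,s=np.cos(q[2]),np.sin(q[2])
for n,f,p in (("scene",S,[(362,282),(462,262),(502,320),(395,348)]),("side",D,[(180,183),(296,181),(298,243),(170,243)])):
    w=plane(n,f(p),87)[:,:2]; b=(w-q[:2])@np.array([[c,-s],[s,c]]); print(n,"stamp in bin",b.round(1).tolist(),b.mean(0))
np.save("bin.npy",q)
E
```

```text
bin [ 5.01516428e+02 -9.34753858e+00 -1.99892289e-01]
[[-2.1, -0.2], [-3.3, 3.9], [-7.4, 0.5], [-7.3, 3.5], [-3.3, 1.8], [-2.4, 1.1], [8.1, -1.3], [5.4, -6.1], [1.0, -5.7], [1.5, -7.3], [6.5, 0.7], [6.8, 2.6]]
scene stamp in bin [[-25.9, -7.5], [-27.4, -57.7], [-76.4, -59.4], [-78.9, -5.8]] [-52.13033165 -32.5916038 ]
side stamp in bin [[-64.3, -18.5], [-13.2, -17.1], [-11.3, -76.1], [-64.2, -75.6]] [-38.26901245 -46.8042134 ]
```

Emit:
{"name": "drive_tool", "arguments": {
  "plan": [
    {"delta_pos": [1, -1, -0.3], "turn": [0, 0, -1]},
    {"delta_pos": [1, -1, -0.3], "turn": [0, 0, -1]},
    {"delta_pos": [1, -1, -0.3], "turn": [0, 0, -1]},
    {"delta_pos": [1, -1, -0.3], "turn": [0, 0, -1]},
    {"delta_pos": [1, -1, -0.3], "turn": [0, 0, -1]},
    {"delta_pos": [1, -1, -0.3], "turn": [0, 0, -1]},
    {"delta_pos": [1, -1, -0.3], "turn": [0, 0, -1]},
    {"delta_pos": [1, -1, -0.3], "turn": [0, 0, -1]}
  ]
}}

```text
time: 0.9
ee_pos: [292.4, -373.4, 275.2]
tool_rot: [0.845, 0.534, -0.0, -0.0]
ft_force: [-0.2, 0.2, 0.3]
grip_width: 87.8
finger_force: 0.0
```

Emit:
{"name": "drive_tool", "arguments": {
  "plan": [
    {"delta_pos": [1, -0.1, 0], "turn": [0, 0, -1]},
    {"delta_pos": [1, -0.1, 0], "turn": [0, 0, -1]},
    {"delta_pos": [1, -0.1, 0], "turn": [0, 0, -1]},
    {"delta_pos": [1, -0.1, 0], "turn": [0, 0, -1]},
    {"delta_pos": [1, -0.1, 0], "turn": [0, 0, -1]},
    {"delta_pos": [1, -0.1, 0], "turn": [0, 0, -1]},
    {"delta_pos": [1, -0.1, 0], "turn": [0, 0, -1]},
    {"delta_pos": [1, -0.1, 0], "turn": [0, 0, -1]}
  ]
}}

```text
time: 1.7
ee_pos: [343.1, -231.8, 275.3]
tool_rot: [0.577, 0.817, 0.0, -0.0]
ft_force: [0.2, 0.0, -0.2]
grip_width: 88.0
finger_force: 0.0
```

Emit:
{"name": "drive_tool", "arguments": {
  "plan": [
    {"delta_pos": [1, 1, 0], "turn": [0, 0, -0.1]},
    {"delta_pos": [1, 1, 0], "turn": [0, 0, -0.1]},
    {"delta_pos": [1, 1, 0], "turn": [0, 0, -0.1]},
    {"delta_pos": [1, 1, 0], "turn": [0, 0, -0.1]},
    {"delta_pos": [1, 1, 0], "turn": [0, 0, -0.1]},
    {"delta_pos": [1, 1, 0], "turn": [0, 0, -0.1]}
  ]
}}

```text
time: 2.3
ee_pos: [434.4, -38.8, 275.2]
tool_rot: [0.543, 0.84, -0.0, -0.001]
ft_force: [0.0, -0.4, -0.1]
grip_width: 87.8
finger_force: 0.0
```

```bash
python3 - <<'E'
from rig import manip, imaging
import cv2,json
s=manip.get_state(); c=imaging.camera_info("wrist"); im=imaging.snapshot("wrist")
print(s["ee_pos"],s["tool_rot"],c); cv2.imwrite("pics/w1.png",im)
E
```

```text
[434.41972629 -38.77289804 275.16602155] [ 5.42702390e-01  8.39924852e-01 -3.04302715e-04 -5.16538674e-04] {'vertical_fov': 65.70646984690485, 'cx': 315.88199478251966, 'cy': 243.09998918531485, 'position': array([404.8588034 ,  26.02268577, 429.17467071]), 'attitude': array([-0.13036943, -0.02714732,  0.20878883,  0.96885193])}
```

View pics/w1.png

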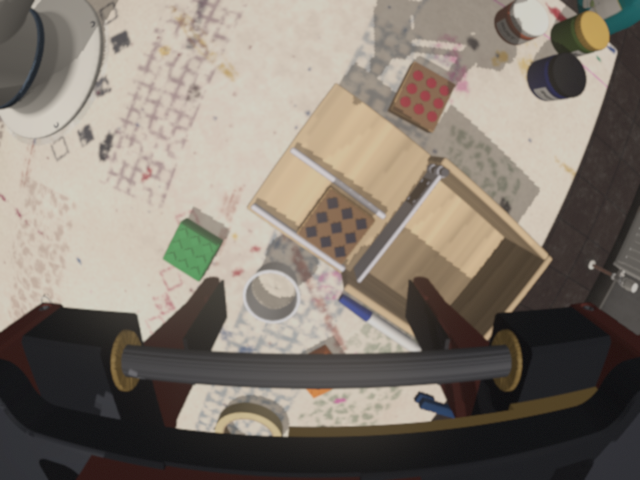

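The wrist view shows deck corners near (338,87)/(249,207), the stamp near (338,223), and the flap from (438,170) to (362,277). I'll crop it for exact corners.

```bash
python3 - <<'E'
import cv2
a=cv2.imread("pics/w1.png")[75:285,240:460]
cv2.imwrite("pics/c3.png",cv2.resize(a,None,fx=2.8,fy=2.8,interpolation=cv2.INTER_CUBIC))
E
```

```text
(no output)
```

View pics/c3.png

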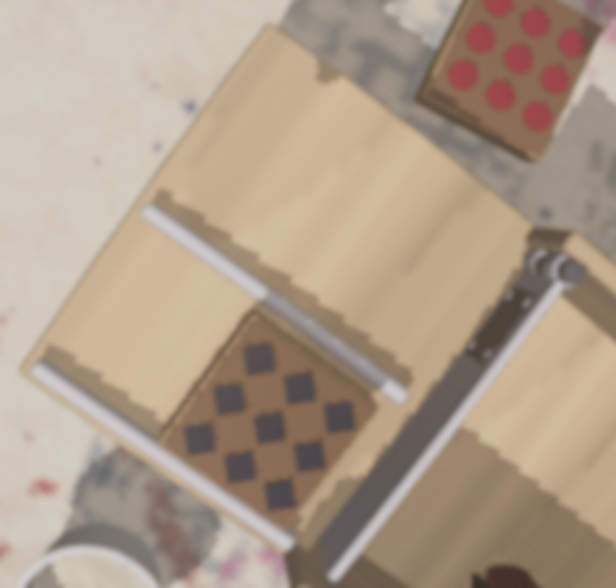

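The crop shows deck corners at (270,25)/(22,372), flap top edge ends at (565,285)/(334,578), and curb ends at (150,212), (400,397), (40,370), (288,545). The stamp pattern centre is at (270,427).

```bash
python3 - <<'E'
from h import *
c=dict(position=np.array([404.8588034,26.02268577,429.17467071]),attitude=[-0.13036943,-0.02714732,0.20878883,0.96885193],cx=315.882,cy=243.1)
f=240/np.tan(np.radians(65.70647/2))
def wp(p,z):
    u=np.array(p)/2.8+(240,75)-(c["cx"],c["cy"]); r=np.hypot(*u); t=r/f
    d=R.from_quat(c["attitude"]).apply([np.sin(t)*u[0]/r,-np.sin(t)*u[1]/r,-np.cos(t)])
    return (c["position"]+d*(z-c["position"][2])/d[2])[:2]
W=[wp((270,25),60),wp((22,372),60),wp((565,285),103),wp((334,578),103),(wp((150,212),70)+wp((40,370),70))/2,(wp((400,397),70)+wp((288,545),70))/2]
B=np.array([(-128,78),(-128,-78),(0,62),(0,-64),(-124,-36),(-9,-36)]); W=np.array(W)
T=lambda q,b:q[:2]+np.asarray(b)@np.array([[np.cos(q[2]),np.sin(q[2])],[-np.sin(q[2]),np.cos(q[2])]])
q=least_squares(lambda q:(T(q,B)-W).ravel(),[500,0,0]).x
print("bin",q,(W-T(q,B)).round(1).tolist())
C,S=np.cos(q[2]),np.sin(q[2]); M=np.array([[C,-S],[S,C]])
for p in ((270,427),(260,358),(340,417),(200,438),(280,494),(255,313),(375,405),(290,530),(163,437)): print(p,((wp(p,87)-q[:2])@M).round(1))
np.save("bin.npy",q)
E
```

```text
bin [ 5.07213273e+02 -1.15884339e+01 -2.03416841e-01] [[0.2, -1.8], [1.3, 1.2], [-0.1, -0.5], [-0.5, 1.4], [2.3, -0.4], [-3.2, 0.1]]
(270, 427) [-46.6 -36.2]
(260, 358) [-63.4 -19.3]
(340, 417) [-29.5 -19.4]
(200, 438) [-63.5 -53.2]
(280, 494) [-29.7 -53.1]
(255, 313) [-73.7  -8.1]
(375, 405) [-22.4  -9.1]
(290, 530) [-19.  -61.5]
(163, 437) [-73.8 -60.3]
```

Emit:
{"name": "drive_tool", "arguments": {
  "plan": [
    {"delta_pos": [0.292, 0.218, 0.3], "turn": [0, 0, 0]},
    {"delta_pos": [0.292, 0.218, 0.6], "turn": [0, 0, 0]},
    {"delta_pos": [0.292, 0.218, 0.9], "turn": [0, 0, 0]},
    {"delta_pos": [0.292, 0.218, 0.9], "turn": [0, 0, 0]},
    {"delta_pos": [0.292, 0.218, 0.9], "turn": [0, 0, 0]},
    {"delta_pos": [0.292, 0.218, 0.9], "turn": [0, 0, 0]}
  ]
}}

```text
time: 2.95
ee_pos: [447.4, 12.3, 144.3]
tool_rot: [0.545, 0.839, 0.001, 0.002]
ft_force: [-0.2, -0.5, 0.7]
grip_width: 87.8
finger_force: 0.0
```

```bash
python3 - <<'E'
from rig import manip, imaging
import cv2
s=manip.get_state(); im=imaging.snapshot("wrist"); print(s["ee_pos"],s["tool_rot"])
cv2.imwrite("pics/w2.png",im)
E
```

```text
[447.39640011  12.26684891 144.28248071] [0.54453029 0.83873753 0.00112967 0.00219911]
```

View pics/w2.png

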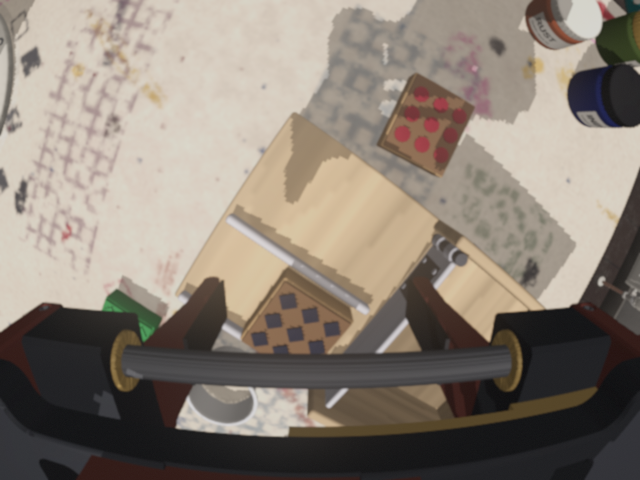

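The right fingertip (418,283) stands just in front of the flap's left part. The left one (215,283) is behind the stamp at the channel. I'll descend.

Emit:
{"name": "drive_tool", "arguments": {
  "plan": [
    {"delta_pos": [0, 0, 0.15], "turn": [0, 0, 0]},
    {"delta_pos": [0, 0, 0.3], "turn": [0, 0, 0]},
    {"delta_pos": [0, 0, 0.387], "turn": [0, 0, 0]},
    {"delta_pos": [0, 0, 0.387], "turn": [0, 0, 0]},
    {"delta_pos": [0, 0, 0.387], "turn": [0, 0, 0]}
  ]
}}

```text
time: 3.5
ee_pos: [446.8, 13.4, 84.3]
tool_rot: [0.544, 0.839, 0.001, 0.001]
ft_force: [0.1, -0.0, 0.3]
grip_width: 87.6
finger_force: 0.0
```

```bash
python3 - <<'E'
from rig import manip, imaging
import cv2,numpy as np
s=manip.get_state(); im=imaging.snapshot("side"); print(s["ee_pos"],s["tool_rot"],s["ft_force"])
w=imaging.snapshot("wrist")
a=cv2.resize(im[180:320,235:435],None,fx=4,fy=4,interpolation=cv2.INTER_CUBIC); cv2.imwrite("pics/s2.png",a)
cv2.imwrite("pics/w3.png",w)
E
```

```text
[446.81888419  13.37284039  84.29643284] [5.43738293e-01 8.39254170e-01 5.16556936e-04 9.16202894e-04] [ 0.13793341 -0.00370682  0.25389014]
```

View pics/s2.png

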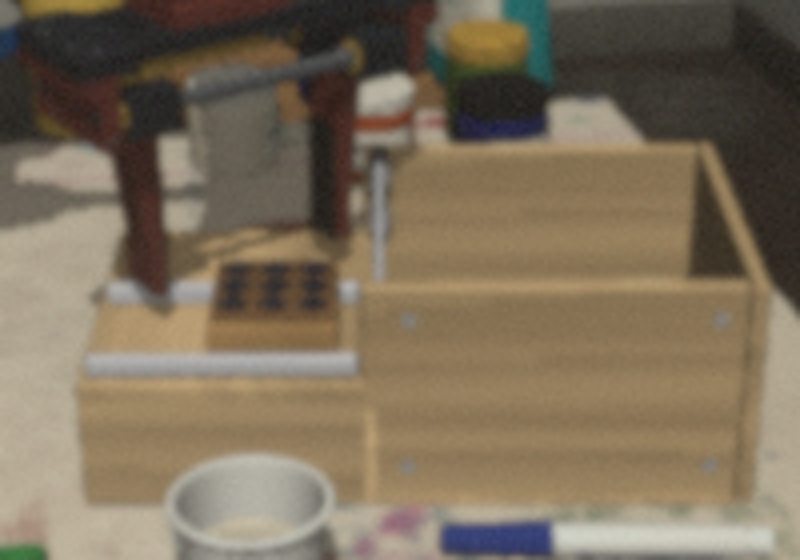

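Finger B is behind the stamp with about a 20 mm gap, and finger A is just short of the flap. First I open the flap, before the stamp is touched.

Emit:
{"name": "drive_tool", "arguments": {
  "plan": [
    {"delta_pos": [-0.012, 0.016, 0], "turn": [0, 0, 0]},
    {"delta_pos": [-0.023, 0.032, 0], "turn": [0, 0, 0]},
    {"delta_pos": [-0.035, 0.049, 0], "turn": [0, 0, 0]},
    {"delta_pos": [-0.047, 0.065, 0], "turn": [0, 0, 0]},
    {"delta_pos": [-0.058, 0.081, 0], "turn": [0, 0, 0]},
    {"delta_pos": [-0.07, 0.097, 0], "turn": [0, 0, 0]},
    {"delta_pos": [-0.07, 0.097, 0], "turn": [0, 0, 0]},
    {"delta_pos": [-0.07, 0.097, 0], "turn": [0, 0, 0]}
  ]
}}

```text
time: 4.4
ee_pos: [463.5, 10.1, 82.5]
tool_rot: [0.544, 0.839, 0.0, -0.0]
ft_force: [-2.6, 0.9, 2.3]
grip_width: 87.8
finger_force: 1.6
```

```bash
python3 - <<'E'
from rig import manip, imaging
import cv2,numpy as np
s=manip.get_state(); im=imaging.snapshot("side"); print(s["ee_pos"],s["tool_rot"],s["ft_force"])
w=imaging.snapshot("wrist")
a=cv2.resize(im[190:310,250:430],(600,400),interpolation=cv2.INTER_CUBIC); b=cv2.resize(w[100:480,100:560],(484,400))
cv2.imwrite("pics/s3.png",cv2.resize(np.hstack([a,b]),(800,295)))
E
```

```text
[463.51180733  10.08868031  82.52920684] [ 5.43543357e-01  8.39381064e-01  5.37744928e-06 -2.19332683e-04] [-2.56435033  0.85540148  2.31999775]
```

View pics/s3.png

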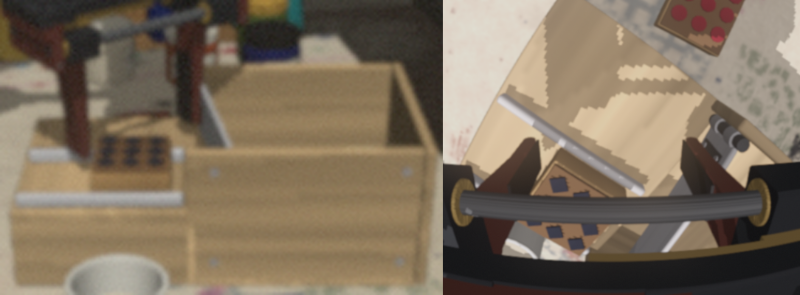

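Emit:
{"name": "drive_tool", "arguments": {
  "plan": [
    {"delta_pos": [-0.024, 0.024, -0.008], "turn": [0, 0, -0.026]},
    {"delta_pos": [-0.048, 0.048, -0.008], "turn": [0, 0, -0.052]},
    {"delta_pos": [-0.072, 0.072, -0.008], "turn": [0, 0, -0.078]},
    {"delta_pos": [-0.096, 0.096, -0.008], "turn": [0, 0, -0.105]},
    {"delta_pos": [-0.12, 0.12, -0.008], "turn": [0, 0, -0.131]},
    {"delta_pos": [-0.144, 0.144, -0.008], "turn": [0, 0, -0.157]},
    {"delta_pos": [-0.144, 0.144, -0.008], "turn": [0, 0, -0.157]}
  ]
}}

```text
time: 5.2
ee_pos: [491.3, -1.4, 83.0]
tool_rot: [0.49, 0.872, -0.001, -0.001]
ft_force: [-6.2, -0.5, 0.2]
grip_width: 87.6
finger_force: 2.7
```

```bash
python3 - <<'E'
from rig import manip, imaging
import cv2,numpy as np
s=manip.get_state(); im=imaging.snapshot("side"); print(s["ee_pos"],s["tool_rot"],s["ft_force"])
w=imaging.snapshot("wrist")
a=cv2.resize(im[190:310,250:430],(600,400),interpolation=cv2.INTER_CUBIC); b=cv2.resize(w[100:480,100:560],(484,400))
cv2.imwrite("pics/s4.png",cv2.resize(np.hstack([a,b]),(800,295)))
E
```

```text
[491.29735345  -1.35101281  82.97178328] [ 0.49039073  0.87150104 -0.00106881 -0.00131431] [-6.17900088 -0.54785004  0.24363522]
```

View pics/s4.png

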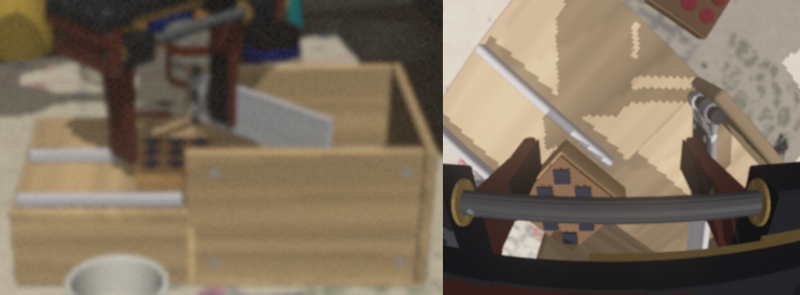

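The flap is well open (about 1.1 rad) and the stamp's front is over the edge, clear of it. I keep pushing.

Emit:
{"name": "drive_tool", "arguments": {
  "plan": [
    {"delta_pos": [-0.022, 0.024, 0], "turn": [0, 0, 0]},
    {"delta_pos": [-0.044, 0.048, 0], "turn": [0, 0, 0]},
    {"delta_pos": [-0.066, 0.071, 0], "turn": [0, 0, 0]},
    {"delta_pos": [-0.088, 0.095, 0], "turn": [0, 0, 0]},
    {"delta_pos": [-0.11, 0.119, 0], "turn": [0, 0, 0]},
    {"delta_pos": [-0.132, 0.142, 0], "turn": [0, 0, 0]},
    {"delta_pos": [-0.154, 0.166, 0], "turn": [0, 0, 0]},
    {"delta_pos": [-0.172, 0.186, 0], "turn": [0, 0, 0]},
    {"delta_pos": [-0.172, 0.186, 0], "turn": [0, 0, 0]},
    {"delta_pos": [-0.172, 0.186, 0], "turn": [0, 0, 0]}
  ]
}}

```text
time: 6.3
ee_pos: [529.9, -9.0, 83.8]
tool_rot: [0.491, 0.871, -0.0, 0.001]
ft_force: [0.5, -3.2, -1.2]
grip_width: 88.0
finger_force: 1.4
```

```bash
cat > find.py <<'E'
from rig import manip, imaging
import cv2,numpy as np
from h import *
q=np.load("bin.npy"); C,S=np.cos(q[2]),np.sin(q[2]); M=np.array([[C,-S],[S,C]])
def loc(p,z):
    c=cw; f=240/np.tan(np.radians(c["vertical_fov"]/2)); u=np.array(p)-(c["cx"],c["cy"]); r=np.hypot(*u); t=r/f
    d=R.from_quat(c["attitude"]).apply([np.sin(t)*u[0]/r,-np.sin(t)*u[1]/r,-np.cos(t)])
    return ((c["position"]+d*(z-c["position"][2])/d[2])[:2]-q[:2])@M
s=manip.get_state(); print(s["time"],s["ee_pos"],s["ft_force"])
cw=imaging.camera_info("wrist"); w=imaging.snapshot("wrist"); cv2.imwrite(f"pics/w_{s['time']:.1f}.png",w)
sc=imaging.snapshot("scene"); cv2.imwrite(f"pics/sc_{s['time']:.1f}.png",sc)
b,g,r=[w[...,i].astype(int) for i in range(3)]
m=((b>r+5)&(b<110)).astype(np.uint8)   # dark bluish pattern dots
n,l,st,ce=cv2.connectedComponentsWithStats(m)
for i in range(1,n):
    if 15<st[i,4]<900:
        for z in (33,87):
            p=loc(ce[i],z)
            if -130<p[0]<155 and -75<p[1]<75: print(z,st[i,4],ce[i].round(),p.round(),w[int(ce[i][1]),int(ce[i][0])])
E
python3 find.py
```

```text
6.3 [529.92618494  -8.95778899  83.82746844] [ 0.5008009  -3.21370262 -1.21276459]
```

Emit:
{"name": "drive_tool", "arguments": {
  "plan": [
    {"delta_pos": [0.025, -0.027, 0], "turn": [0, 0, 0]},
    {"delta_pos": [0.05, -0.054, 0], "turn": [0, 0, 0]},
    {"delta_pos": [0.075, -0.081, 0], "turn": [0, 0, 0]},
    {"delta_pos": [0.1, -0.108, 0], "turn": [0, 0, 0]},
    {"delta_pos": [0.125, -0.135, 0], "turn": [0, 0, 0]},
    {"delta_pos": [0.15, -0.162, 0], "turn": [0, 0, 0]},
    {"delta_pos": [0.175, -0.189, 0], "turn": [0, 0, 0]},
    {"delta_pos": [0.2, -0.216, 0], "turn": [0, 0, 0]},
    {"delta_pos": [0.225, -0.243, 0], "turn": [0, 0, 0]},
    {"delta_pos": [0.25, -0.27, 0], "turn": [0, 0, 0]},
    {"delta_pos": [0.275, -0.297, 0], "turn": [0, 0, 0]},
    {"delta_pos": [0.3, -0.324, 0], "turn": [0, 0, 0]},
    {"delta_pos": [0.325, -0.35, 0], "turn": [0, 0, 0]},
    {"delta_pos": [0.35, -0.377, 0], "turn": [0, 0, 0]},
    {"delta_pos": [0.37, -0.4, 0], "turn": [0, 0, 0]},
    {"delta_pos": [0.39, -0.42, 0], "turn": [0, 0, 0]},
    {"delta_pos": [0.39, -0.42, 0], "turn": [0, 0, 0]}
  ]
}}

```text
time: 8.1
ee_pos: [444.9, 9.1, 83.9]
tool_rot: [0.491, 0.871, 0.0, 0.0]
ft_force: [1.1, 0.0, -0.0]
grip_width: 87.9
finger_force: 0.0
```

Emit:
{"name": "drive_tool", "arguments": {
  "plan": [
    {"delta_pos": [0, 0, -0.3], "turn": [0, 0, 0]},
    {"delta_pos": [0, 0, -0.6], "turn": [0, 0, 0]},
    {"delta_pos": [0, 0, -0.9], "turn": [0, 0, 0]},
    {"delta_pos": [-0.4, -0.4, -1], "turn": [0, 0, 0]},
    {"delta_pos": [-0.8, -0.4, -1], "turn": [0, 0, 0]},
    {"delta_pos": [-1, -0.4, -1], "turn": [0, 0, 0]},
    {"delta_pos": [-1, -0.4, -1], "turn": [0, 0, 0]},
    {"delta_pos": [-1, -0.4, -1], "turn": [0, 0, 0]}
  ]
}}

```text
time: 8.9
ee_pos: [471.9, -152.7, 233.1]
tool_rot: [0.492, 0.87, -0.0, -0.001]
ft_force: [-0.5, 0.2, -0.1]
grip_width: 88.0
finger_force: 0.0
```

```bash
python3 find.py
```

```text
8.9 [ 471.88103173 -152.74299932  233.07372209] [-0.53845679  0.22676678 -0.10457656]
```

```bash
cat > rect.py <<'E'
from rig import manip, imaging
import cv2,numpy as np
from h import *
q=np.load("bin.npy"); C,S=np.cos(q[2]),np.sin(q[2])
w1=cv2.imread("pics/w1.png"); print("dot colour w1",w1[227,336],"wood",w1[220,330])
c=imaging.camera_info("wrist"); w=imaging.snapshot("wrist"); cv2.imwrite("pics/wl.png",w)
f=240/np.tan(np.radians(c["vertical_fov"]/2))
def pix(b):
    b=np.asarray(b,float); P=np.stack([q[0]+C*b[...,0]-S*b[...,1],q[1]+S*b[...,0]+C*b[...,1],b[...,2]],-1)-c["position"]
    d=R.from_quat(c["attitude"]).inv().apply(P.reshape(-1,3)); r=np.hypot(d[:,0],d[:,1]); t=np.arctan2(r,-d[:,2])
    return np.stack([c["cx"]+f*t*d[:,0]/r,c["cy"]-f*t*d[:,1]/r],-1).reshape(b.shape[:-1]+(2,)).astype(np.float32)
def show(xs,ys,z):
    g=np.stack(np.meshgrid(xs,ys,indexing="ij")+[np.full((len(xs),len(ys)),z)] if 0 else [*np.meshgrid(xs,ys,indexing="ij"),np.full((len(xs),len(ys)),z)],-1)
    p=pix(g); im=cv2.remap(w,p[...,0],p[...,1],cv2.INTER_LINEAR)
    print("z",z,"rows x",xs[0],xs[-1],"cols y",ys[0],ys[-1])
    for x,row in zip(xs,im): print(f"{x:5.0f}"," ".join(f"{v[2]:3d}/{v[0]:3d}" for v in row))
show(np.arange(-12,20,3.),np.arange(60,-70,-18.),103)   # flap line
show(np.arange(-110,0,18.),np.arange(-10,-64,-12.),60)  # channel
show(np.arange(5,150,9.),np.arange(66,-70,-11.),33)
print(pix([(0,62,103),(0,-64,103),(76,0,6)]))
E
python3 rect.py
```

```text
dot colour w1 [78 74 80] wood [ 84 109 137]
z 103 rows x -12.0 18.0 cols y 60.0 -66.0
  -12  74/ 50 135/ 91 135/ 91 174/122 189/135 178/126 148/103 149/106
   -9  76/ 65  81/ 68  71/ 52 101/ 86 105/ 88 106/ 88 105/ 89 112/ 88
   -6  90/ 84  64/ 53  81/ 71  96/ 86  98/ 87 100/ 88 100/ 89  98/ 77
   -3 133/129 134/129 134/129 135/129 136/129 180/176 177/173 131/ 86
    0 113/108 108/ 98 139/116 175/139 140/119 188/163 172/155 134/ 85
    3  76/ 54  78/ 53 142/ 97 194/139 142/ 97 186/117 140/ 86 135/ 86
    6  75/ 52  78/ 53 145/ 99 189/135 143/ 98 185/116 140/ 86 135/ 85
    9  75/ 52  78/ 52 151/104 184/131 187/133 184/115 140/ 87 136/ 87
   12  75/ 52  79/ 53 152/105 202/147 203/147 184/116 139/ 86 136/ 86
   15  75/ 52  78/ 52 198/142 203/146 201/145 166/102 114/ 71 108/ 72
   18  75/ 53  78/ 53 202/146 201/145 202/147 128/ 86 133/ 92 155/109
z 60 rows x -110.0 -2.0 cols y -10.0 -58.0
 -110 204/149 204/150 204/149 204/150 203/150
  -92 206/155 206/155 207/155 207/155 205/153
  -74 153/106 202/147 202/147 202/148 202/148
  -56 151/104 151/105 202/147 200/145 200/146
  -38 139/ 96 139
[... 1406 characters left out ...]
37 190/136 190/135 190/135 136/ 92 136/ 92 135/ 92 135/ 92 135/ 93 191/137
  113 120/ 81 187/133 187/133 189/134 188/133 188/133 188/134 142/ 97 142/ 97 143/ 97 143/ 98 144/100 191/137
  122 119/ 80 205/149 205/149 204/149 205/148 204/148 204/147 148/101 148/101 148/102 147/101 148/103 191/138
  131 120/ 80 201/145 200/144 200/144 200/144 200/144 199/144 143/ 97 144/ 98 143/ 98 144/ 99 145/100 191/138
  140 114/ 76  82/ 54  83/ 55  82/ 54  82/ 54  83/ 54  82/ 54  82/ 54  83/ 55  84/ 56  85/ 57  86/ 58 192/137
  149  79/ 51  78/ 51  78/ 51  78/ 51  78/ 51  79/ 51  78/ 52  78/ 52  80/ 53  80/ 54  81/ 55  82/ 56 192/138
[[494.09415   63.376366]
 [393.0852   168.62717 ]
 [463.4312   170.29501 ]]
```

The flap edge is straight at bin x≈0 (shut) and the channel is empty. The stamp appears close behind the flap, so I'll move the camera over the bin to see how it lies.

Emit:
{"name": "drive_tool", "arguments": {
  "plan": [
    {"delta_pos": [0.1, 0.3, 0], "turn": [0, 0, 0]},
    {"delta_pos": [0.1, 0.6, 0], "turn": [0, 0, 0]},
    {"delta_pos": [0.1, 0.9, 0], "turn": [0, 0, 0]},
    {"delta_pos": [0.1, 0.9, 0], "turn": [0, 0, 0]},
    {"delta_pos": [0.1, 0.9, 0], "turn": [0, 0, 0]},
    {"delta_pos": [0.1, 0.9, 0], "turn": [0, 0, 0]}
  ]
}}

```text
time: 9.65
ee_pos: [578.6, -67.3, 234.6]
tool_rot: [0.491, 0.871, 0.0, 0.0]
ft_force: [0.6, -0.6, 0.6]
grip_width: 87.7
finger_force: 0.0
```

```bash
sed -i '/^show/d' rect.py; cat >> rect.py <<'E'
p=(c["position"][:2]-q[:2]); print("cam bin",p@np.array([[C,-S],[S,C]]),c["position"][2])
xs=np.arange(-4,100,3.);ys=np.arange(66,-72,-3.)
for z in (33,103):
    g=np.stack([*np.meshgrid(xs,ys,indexing="ij"),np.full((len(xs),len(ys)),z)],-1); p=pix(g)
    im=cv2.remap(w,p[...,0],p[...,1],cv2.INTER_LINEAR).astype(int); ra=im[...,2]/(im[...,0]+1)
    print("z",z,"R/B*10 | red/10");
    for x,a in zip(xs,im):
        # '#': dark bluish/grey, 'r': reddish stamp wood, '.': plywood
        print(f"{x:4.0f}","".join('#' if v[2]<v[0]*1.2 else 'r' if v[2]>v[0]*1.5 else 'd' if v[2]<110 else '.' for v in a))
E
python3 rect.py
```

```text
dot colour w1 [78 74 80] wood [ 84 109 137]
[[330.32855   68.281296]
 [220.76195  188.22981 ]
 [339.48257  180.86111 ]]
cam bin [31.98356329 11.75227633] 388.4836890260928
z 33 R/B*10 | red/10
  -4 ##############################################
  -1 ..............................................
   2 .............................rrrrrrrrrrrrrrrrr
   5 ..........................rrrrrrrrrrrrrrrrrrrr
   8 ..........................rrrrrrrrrrrrrrrrrrrr
  11 ..........................rrrrrrrrrrrrrrrrrrrr
  14 ..........................rrrrrrrrrrrrrrrrrrrr
  17 ..........................rrrrrrrrrrrrrrrrrrrr
  20 ..........................rrrrrrrrrrrrrrrrrrrr
  23 ..........................rrrrrrrrrrrrrrrrrrrr
  26 ..........................rrrrrrrrrrrrrrrrrrrr
  29 ..........................rrrrr..r..ddddddddd.
  32 ..............................................
  35 ..............................................
  38 ..............................................
  41 ..............................................
  44 ..............................................
  47 ..................
[... 2054 characters left out ...]
........................
  62 ..............................................
  65 ..............................................
  68 ..............................................
  71 ..............................................
  74 ..............................................
  77 ..............................................
  80 ..............................................
  83 ..............................................
  86 ..............................................
  89 ..............................................
  92 ..............................................
  95 ..............................................
  98 ..............................................
```

The stamp is inside the bin but stands on its end against the shelf wall: footprint about 27 × 56 mm, top near z≈61. I'll try to tip it flat by dragging its top edge inward with closed fingertips.

Emit:
{"name": "drive_tool", "arguments": {
  "plan": [
    {"delta_pos": [0.225, -0.202, 0], "turn": [0, 0, -1]},
    {"delta_pos": [0.225, -0.202, 0], "turn": [0, 0, -1]},
    {"delta_pos": [0.225, -0.202, 0], "turn": [0, 0, -1]},
    {"delta_pos": [0.225, -0.202, 0], "turn": [0, 0, -1]},
    {"delta_pos": [0.225, -0.202, 0], "turn": [0, 0, -1]},
    {"delta_pos": [0.225, -0.202, 0], "turn": [0, 0, -1]},
    {"delta_pos": [0.225, -0.202, 0], "turn": [0, 0, -1]},
    {"delta_pos": [0.225, -0.202, 0], "turn": [0, 0, -1]},
    {"delta_pos": [0.225, -0.202, 0], "turn": [0, 0, -1]},
    {"delta_pos": [0.225, -0.202, 0], "turn": [0, 0, -1]},
    {"delta_pos": [0.225, -0.202, 0], "turn": [0, 0, -1]}
  ],
  "gripper": 0,
  "force": 5
}}

```text
time: 10.8
ee_pos: [535.8, -54.6, 233.8]
tool_rot: [0.12, 0.993, 0.0, 0.0]
ft_force: [-0.0, 0.5, 0.1]
grip_width: 3.6
finger_force: 0.0
```

Emit:
{"name": "drive_tool", "arguments": {
  "plan": [
    {"delta_pos": [0, 0, 0.25], "turn": [0, 0, 0]},
    {"delta_pos": [0, 0, 0.5], "turn": [0, 0, 0]},
    {"delta_pos": [0, 0, 0.75], "turn": [0, 0, 0]},
    {"delta_pos": [0, 0, 0.9], "turn": [0, 0, 0]},
    {"delta_pos": [0, 0, 1], "turn": [0, 0, 0]},
    {"delta_pos": [0, 0, 1], "turn": [0, 0, 0]},
    {"delta_pos": [0, 0, 1], "turn": [0, 0, 0]},
    {"delta_pos": [0, 0, 1], "turn": [0, 0, 0]}
  ]
}}

```text
time: 11.6
ee_pos: [536.9, -54.8, 85.9]
tool_rot: [0.12, 0.993, -0.0, 0.002]
ft_force: [0.1, -0.2, 1.1]
grip_width: 0.1
finger_force: 0.0
```

Emit:
{"name": "drive_tool", "arguments": {
  "plan": [
    {"delta_pos": [0.035, 0, 0.03], "turn": [0, 0, 0]},
    {"delta_pos": [0.035, 0, 0.06], "turn": [0, 0, 0]},
    {"delta_pos": [0.035, 0, 0.08], "turn": [0, 0, 0]},
    {"delta_pos": [0.035, 0, 0.093], "turn": [0, 0, 0]},
    {"delta_pos": [0.035, 0, 0.1], "turn": [0, 0, 0]},
    {"delta_pos": [0.035, 0, 0.1], "turn": [0, 0, 0]},
    {"delta_pos": [0.035, 0, 0.1], "turn": [0, 0, 0]}
  ]
}}

```text
time: 12.3
ee_pos: [531.0, -53.4, 69.3]
tool_rot: [0.12, 0.993, -0.0, 0.0]
ft_force: [0.1, -0.1, 4.2]
grip_width: 0.6
finger_force: 1.9
```

Emit:
{"name": "drive_tool", "arguments": {
  "plan": [
    {"delta_pos": [0, 0, 0.006], "turn": [0, 0, 0]},
    {"delta_pos": [-0.02, 0, 0.006], "turn": [0, 0, 0]},
    {"delta_pos": [-0.04, 0, 0.006], "turn": [0, 0, 0]},
    {"delta_pos": [-0.06, 0, 0.006], "turn": [0, 0, 0]},
    {"delta_pos": [-0.08, 0, 0.008], "turn": [0, 0, 0]},
    {"delta_pos": [-0.1, 0, 0.011], "turn": [0, 0, 0]}
  ]
}}

```text
time: 12.9
ee_pos: [546.5, -57.1, 68.6]
tool_rot: [0.12, 0.993, -0.0, 0.002]
ft_force: [0.2, 0.2, 6.1]
grip_width: 0.4
finger_force: 3.1
```

Emit:
{"name": "drive_tool", "arguments": {
  "plan": [
    {"delta_pos": [-0.025, 0, 0.006], "turn": [0, 0, 0]},
    {"delta_pos": [-0.05, 0, 0.015], "turn": [0, 0, 0]},
    {"delta_pos": [-0.075, 0, 0.024], "turn": [0, 0, 0]},
    {"delta_pos": [-0.1, 0, 0.035], "turn": [0, 0, 0]},
    {"delta_pos": [-0.13, 0, 0.04], "turn": [0, 0, 0]},
    {"delta_pos": [-0.16, 0, 0.04], "turn": [0, 0, 0]}
  ]
}}

```text
time: 13.5
ee_pos: [568.7, -62.6, 60.8]
tool_rot: [0.12, 0.993, 0.0, -0.0]
ft_force: [0.0, -0.2, 0.6]
grip_width: 0.4
finger_force: 0.0
```

Emit:
{"name": "drive_tool", "arguments": {
  "plan": [
    {"delta_pos": [-0.1, 0, -0.2], "turn": [0, 0, 0]},
    {"delta_pos": [-0.1, 0, -0.5], "turn": [0, 0, 0]},
    {"delta_pos": [-0.1, 0, -0.8], "turn": [0, 0, 0]},
    {"delta_pos": [-0.1, 0, -1], "turn": [0, 0, 0]},
    {"delta_pos": [-0.1, 0, -1], "turn": [0, 0, 0]},
    {"delta_pos": [-0.1, 0, -1], "turn": [0, 0, 0]}
  ]
}}

```text
time: 14.1
ee_pos: [583.2, -66.2, 210.6]
tool_rot: [0.12, 0.993, 0.0, -0.0]
ft_force: [-0.1, 0.1, -0.7]
grip_width: 1.0
finger_force: 0.0
```

Emit:
{"name": "drive_tool", "arguments": {
  "plan": [
    {"delta_pos": [0.2, -0.5, -0.1], "turn": [0, 0, 1]},
    {"delta_pos": [0.2, -0.5, -0.1], "turn": [0, 0, 1]},
    {"delta_pos": [0.2, -0.5, -0.1], "turn": [0, 0, 1]},
    {"delta_pos": [0.2, -0.5, -0.1], "turn": [0, 0, 1]},
    {"delta_pos": [0.2, -0.5, -0.1], "turn": [0, 0, 1]},
    {"delta_pos": [0.2, -0.5, -0.1], "turn": [0, 0, 1]},
    {"delta_pos": [0.2, -0.5, -0.1], "turn": [0, 0, 1]},
    {"delta_pos": [0.2, -0.5, -0.1], "turn": [0, 0, 1]}
  ]
}}

```text
time: 14.9
ee_pos: [535.6, -131.7, 223.9]
tool_rot: [0.49, 0.872, -0.0, -0.002]
ft_force: [0.3, 0.6, 0.2]
grip_width: 0.6
finger_force: 0.0
```

```bash
python3 rect.py
```

```text
dot colour w1 [78 74 80] wood [ 84 109 137]
[[423.729     30.664173]
 [309.84387  145.24066 ]
 [409.91727  152.04803 ]]
cam bin [  3.58171514 -60.10082063] 378.09122730608567
z 33 R/B*10 | red/10
  -4 ############################################..
  -1 ############################################..
   2 dd............................................
   5 dd............................................
   8 dd............................................
  11 dd............................................
  14 .d............................................
  17 .d............................................
  20 .d............................................
  23 dd............................................
  26 dd............................................
  29 d..........................rrrrrrrrrrrrrrrrrr.
  32 d.........................rrrrrrrrrrrrrrrrrrr.
  35 dr........................rrrrrrrrrrrrrrrrrrr.
  38 dr........................rrrrrrrrrrrrrrrrrrr.
  41 dd........................rrrrrrrrrrrrrrrrrrr.
  44 dd........................rrrrrrrrrrrrrrrrrrr.
  47 rd.............
[... 2057 characters left out ...]
........rrrrrrrrrrrrrrr.
  62 ddddddddr.....................rrrrrrrrrrrrrrr.
  65 dddddddd......................rrrrrrrrrrrrrrr.
  68 dddddddd......................rrrr............
  71 ddddddd.......................................
  74 ddddddd.......................................
  77 ddd.ddd.......................................
  80 dd..d.........................................
  83 dd.dd.........................................
  86 dd.d..........................................
  89 d..d..........................................
  92 d.dd..........................................
  95 ..d...........................................
  98 .dd...........................................
```

The stamp now lies flat on the bin floor, at bin x 28–83 and y −12 to −67 mm. The flap edge runs straight at x≈0, so it is shut, and the arm is clear.

```bash
python3 -c "
from rig import manip
print(manip.job_done())"
```

```text
the job is handed in; nothing more can be done
None
```

The stamp lies flat in the returns bin and the flap is shut. It first landed standing on end, so after the flap had closed I tipped it over by dragging its top edge with the closed fingertips. I handed the job in at about 15 s; I did not re-check the loose items, but the arm's path kept clear of them.

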